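# Peg the bar cramp's jaw at the end hole

### The arm

A 6-joint arm with a two-finger parallel gripper is mounted at the origin on the work surface. World frame = base frame: x ahead of the robot, y to its left, z up, the work surface at z = 0. Lengths are in m, angles in rad, forces in N, time in s.
With the tool pointing down it reaches from about 0.275 to 0.85 m from the base axis. Payload 5.2 kg.
Tool frame: the origin (TCP) lies midway between the tips of the shut fingers; the grasp point (between the pads) lies 19 mm behind it (manip.pinch_z is the distance from the TCP to the grasp point, in m); z points along the fingers, y is the direction in which the jaws open and shut (so a half turn about z gives the same grasp; the last joint's range is limited). The gripper opens to 85 mm and grips with 20 to 120 N. Pads are 22 mm wide; open, the fingers measure 114 mm over their backs; the gripper's body (76 mm by 85 mm) begins 54 mm behind the grasp point. The pads swing forward as they close: fully open they stand 13 mm farther back than shut.
Start: joints at [1.035, 0.259, 1.535, -0, 1.348, -0.203], TCP at [0.18, 0.52, 0.231] pointing down, gripper open.
Joint ranges: [-3.14, 3.14], [-0.91, 2.08], [0.19, 2.58], [-1.22, 4.36], [0.22, 2.71], [-3.12, 3.12]. Speed limits (rad/s): [2.57, 2.57, 3.14, 3.14, 3.14, 3.14].

### API

Orientations are given as a rotation vector (axis times angle).
In Python, from cell import manip gives the robot as it stands. The module is installed in compiled form; this text tells all that it offers.
- The arm moves only by the tool send_rows, never from a script. Its argument "moves" is a list of rows, each a list of 2 entries, a list of its own where there are three numbers: the shift along the tool's x, y, z in mm, then the turn, a rotation vector about the tool's x, y, z in degrees. A call has 1 to 20 rows; each row is the pose to reach, as a shift and turn from the pose commanded when the call began, along the tool's axes at that moment; what a row does not reach only later rows make up. A row lasts 1/12 s, in which the tool goes at most 41.7 mm and 7.16 degrees, less where a joint would pass 70% of its speed; a pose out of reach is approached as far as the arm can. A call with a gripper value outside its range is refused whole. "jaw" is the opening, from -1 (shut) to 1 (fully open), so that 0 is half open, set as the call begins (left out, the last holds). The fingers move at their own pace and stop on an object; "grip_force" is the grip in N (left out, the last holds). Time passes only in rows, so rows that repeat a pose let the fingers close. It gives the time, the measured TCP pose, the force and the opening at its end, in the units of the state.
- manip.observe(): the state, without advancing time (a new reading comes with each control period).
- manip.snapshot(name): name is "scene" or "top"; returns a dict with "pixels" (420x560x3 uint8, red, green, blue), "vertical_fov" (degrees; the focal length in pixels is half the picture's height over the tangent of half this angle, whatever the lens; pixels are square), "cx", "cy" (the principal point, pixels), "k1" (the pictures are not rectified: a ray, as slopes to the right and down, at radius r is drawn at 1 + k1 r^2 times it, then the intrinsics apply), "extrinsics" (4x4, takes a point from camera to world coordinates). Camera axes: x right, y down, z forward; pixel columns grow to the right and rows downward; lengths in m; the calibration is good to about 2 mm. A picture is of the moment at which its call begins. There is no depth.
- manip.job_done(): hands the job in, once; it reports no verdict.
The state is a dict: "t": time; "joint_positions": joint angles; "qvel": joint speeds; "tau": joint torques, N m; "tcp_pos": TCP position; "tool_rot": TCP orientation; "ft_force": force on the tool from outside, world axes, zero at the start; "moment": the same for the moment, N m; "opening": finger opening in m.
Only numpy, scipy, OpenCV 4.12 (cv2) and the standard library are available. Lean on these libraries where they do the work, as an engineer would, in place of code of your own. Each camera call takes 0.05 s, during which the arm holds its last target.

### The job

Open up the bar cramp on the studio bench: slide its moving jaw away from the fixed jaw until the hole in its foot lines up with the bar's outermost hole, the one near the bar's free end. Then take the long pin from the rack and lower it through both holes, keeping hold of it until it has gone well down into the bar, so that its collar ends resting on the jaw. Leave the short stub pin in the rack.

Things in the scene. Friction and masses are not known exactly. Their poses are not given: they have to be found in the camera images.
- bar_hole (a point): Mouth centre of the outermost hole in the fixed wooden bar (460 x 70 x 32 mm high, lying on the bench): 26 mm across, right through, mouth 32 mm above the bench. The bar runs along this point's y axis (z up): its free end is 70 mm away at -y, the fixed jaw's face 350 mm away at +y. A like hole 160 mm towards +y is not the one wanted.
- jaw_hole (a point): Mouth centre of the 28 mm hole in the dark steel moving jaw's foot, 45 mm above the bench; axes as bar_hole. Starts 70 to 180 mm at its +y side; slides along the bar to 25 mm past it with about 4 N, stays where left. Foot: 86 mm wide, y -30 to +92 mm. Its upright plate, to grip from above: centre at y +75 mm, 24 mm thick along y, 60 mm wide, top 95 mm above the bench.
- pin: Long steel pin, 0.14 to 0.28 kg, upright, hanging by its collar in a wooden rack (190 x 70 mm, top 60 mm above the bench, two holes 100 mm apart) on the robot's side of the bar. Origin: centre of the tip, z up. Shank 14 mm across, 38 mm long, tapered tip; collar 46 mm across, 38 to 44 mm up; round grip 24 mm across, 44 to 82 mm up. Seated, the tip is 7 mm above the bench.
- stub: Short steel stub pin in the rack's other hole, a bystander too short to reach the bar: shank 18 mm across, 12 mm long, a 46 mm collar 6 mm thick, a low wide head 36 mm across and 14 mm high. Origin at the centre of its lower end.
There are look-alikes about, which are no part of the job. What is shaped like the pin but pink is not meant.

How it is judged:
By the outcome, as a careful person would: the job done as asked, in the order asked, and still so for the second after the job is handed in, with the robot touching nothing.
It also fails if it takes over 61 s, if anything falls off the work surface, if the arm or the gripper's body presses on something with over 40 N, if the wrist force passes 120 N, or if a joint passes its speed limit or range.

## Working session

There is one attempt and no reset: what is moved stays moved. The work goes in short steps, Python scripts to look and compute and a tool call to move; the robot and the scene stay as the last step left them, time stands still between calls to the robot, and variables do not carry over. Pictures are saved under pics/ and viewed, and the job is handed in when it is done.

Besides the shell and the picture viewer there is one more tool, called after "Emit:" as name(argument=value, ...) on one line, values as JSON. send_rows: Moves the arm, as the interface text tells. Its arguments: {"type":"object","properties":{"moves":{"type":"array","items":{"type":"array"}},"jaw":{"type":"number"},"grip_force":{"type":"number"}},"required":["moves"]}

```bash
mkdir -p pics; cat > h.py <<'E'
import numpy as np, cv2
from cell import manip
def snap(n,tag):
    s=manip.snapshot(n); cv2.imwrite(f'pics/{tag}.png',s['pixels'][:,:,::-1]); 
    np.save(f'pics/{tag}.npy',s,allow_pickle=True); return s
def load(tag): return np.load(f'pics/{tag}.npy',allow_pickle=True).item()
def K(s):
    f=210/np.tan(np.radians(s['vertical_fov'])/2); return np.array([[f,0,s['cx']],[0,f,s['cy']],[0,0,1.]]),np.array([s['k1'],0,0,0,0.])
def ray(s,uv):
    k,d=K(s); p=cv2.undistortPoints(np.array(uv,float).reshape(-1,1,2),k,d).reshape(-1,2)
    E=np.array(s['extrinsics']); r=np.c_[p,np.ones(len(p))]@E[:3,:3].T; return E[:3,3],r
def onz(s,uv,z):
    o,r=ray(s,uv); return o+r*((z-o[2])/r[:,2])[:,None]
def proj(s,P):
    k,d=K(s); E=np.linalg.inv(np.array(s['extrinsics']))
    return cv2.projectPoints(np.array(P,float).reshape(-1,1,3),cv2.Rodrigues(E[:3,:3])[0],E[:3,3],k,d)[0].reshape(-1,2)
E
python3 - <<'E'
from h import *
for n in('scene','top'):
    s=snap(n,n+'0'); print({k:v for k,v in s.items() if k!='pixels'})
print(manip.observe(), manip.pinch_z)
E
```

```text
{'vertical_fov': 57.211086978558065, 'cx': 281.4292953286033, 'cy': 204.8013202064686, 'k1': -0.10909188439840964, 'extrinsics': array([[-0.73945163,  0.57362287, -0.35237494,  0.7438425 ],
       [ 0.67318769,  0.63427683, -0.38014634,  0.25025802],
       [ 0.00544263, -0.5183143 , -0.85517288,  0.61141754],
       [ 0.        ,  0.        ,  0.        ,  1.        ]])}
{'vertical_fov': 57.4848793954736, 'cx': 275.56006140292726, 'cy': 208.05594243661096, 'k1': -0.06430366259259666, 'extrinsics': array([[-0.08477183, -0.97131361,  0.22217922,  0.38211046],
       [-0.99639944,  0.08232893, -0.02025118,  0.02421918],
       [ 0.00137847, -0.22309597, -0.97479551,  0.71888885],
       [ 0.        ,  0.        ,  0.        ,  1.        ]])}
{'t': 0.1, 'joint_positions': array([ 1.03518944e+00,  2.59233880e-01,  1.53594308e+00,  1.67270051e-05,
        1.34802689e+00, -2.02789647e-01]), 'qvel': array([ 3.39436173e-04, -2.56197414e-03, -3.72402918e-03,  6.79309928e-04,
       -6.58945912e-05, -1.44355848e-03]), 'tau': array([ 3.69726578e-03, -4.46972823e+01, -2.91251063e+01, -2.71176586e-04,
        6.15340483e-03,  1.60458211e-05]), 'tcp_pos': array([0.17941263, 0.51942104, 0.23058961]), 'tool_rot': array([-5.20285385e-01, -3.09760449e+00,  2.35062868e-03]), 'ft_force': array([0.08182214, 0.15023559, 0.34124505]), 'moment': array([-0.03803956, -0.0187441 ,  0.00892684]), 'opening': 0.08560275358799825} 0.0187
```

```bash
ls pics
```

```text
scene0.npy
scene0.png
top0.npy
top0.png
```

View pics/scene0.png

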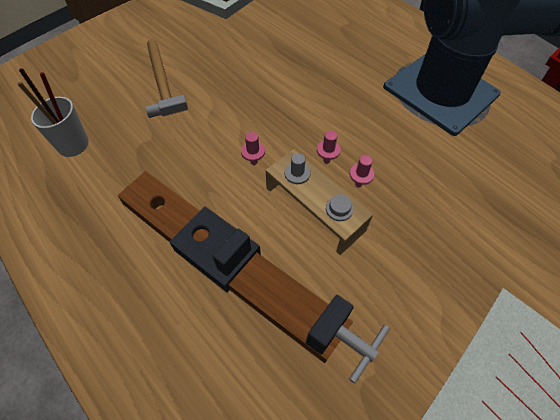

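View pics/top0.png

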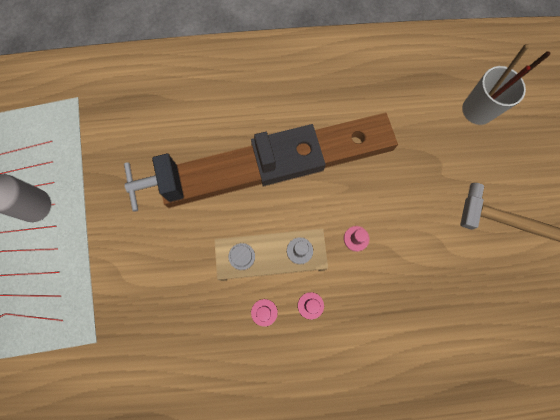

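Scene picture: bar hole near (157,202), jaw hole (201,235), long pin (297,165), stub (340,207). Top picture: bar hole (358,137), jaw hole (303,149), pin (300,248), stub (240,256). The three pink pins are look-alikes. Next I'll refine these positions.

```bash
python3 - <<'E'
from h import *
a=load('top0')['pixels'][:,:,::-1];b=load('scene0')['pixels'][:,:,::-1]
def c(i,x,y,w,h,S): return cv2.resize(i[y:y+h,x:x+w],(w*S,h*S),interpolation=cv2.INTER_CUBIC)
A=c(a,240,105,160,80,5);B=c(a,210,225,120,60,5)
cv2.imwrite('pics/zA.png',A);cv2.imwrite('pics/zC.png',c(b,115,165,150,125,5)[:600])
# hue masks
for n in('top0','scene0'):
    s=load(n);hsv=cv2.cvtColor(s['pixels'],cv2.COLOR_RGB2HSV)
    for p in ([(358,137),(303,149),(375,140),(300,140),(300,248),(293,258),(240,256),(290,237)] if n=='top0' else [(157,202),(201,235),(140,190),(190,245),(297,160),(297,178),(340,207)]):
        print(n,p,hsv[p[1],p[0]],s['pixels'][p[1],p[0]])
E
```

```text
top0 (358, 137) [ 14 145  74] [74 51 32]
top0 (303, 149) [ 13 154 119] [119  79  47]
top0 (375, 140) [ 12 152 129] [129  84  52]
top0 (300, 140) [150   4  65] [65 64 65]
top0 (300, 248) [135   3 157] [156 155 157]
top0 (293, 258) [130   5 151] [149 148 151]
top0 (240, 256) [135   3 150] [149 148 150]
top0 (290, 237) [ 18  97 176] [176 149 109]
scene0 (157, 202) [ 12 177  39] [39 23 12]
scene0 (201, 235) [ 13 180 105] [105  62  31]
scene0 (140, 190) [ 12 168 106] [106  64  36]
scene0 (190, 245) [112  54  52] [41 44 52]
scene0 (297, 160) [110  12 127] [121 123 127]
scene0 (297, 178) [115  12 128] [122 123 128]
scene0 (340, 207) [114  10 123] [118 119 123]
```

View pics/zA.png

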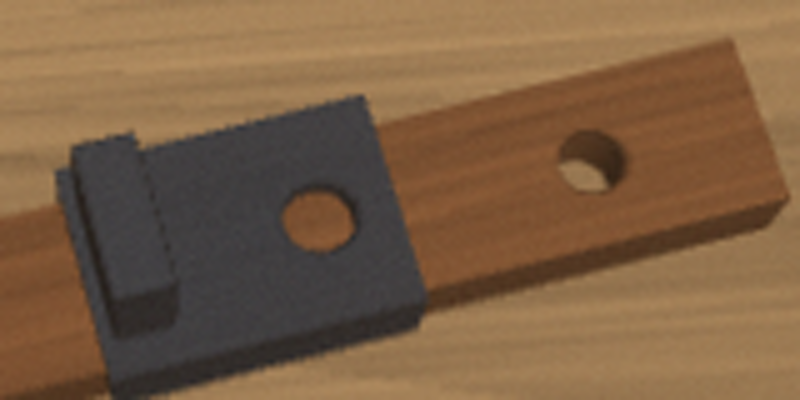

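View pics/zC.png

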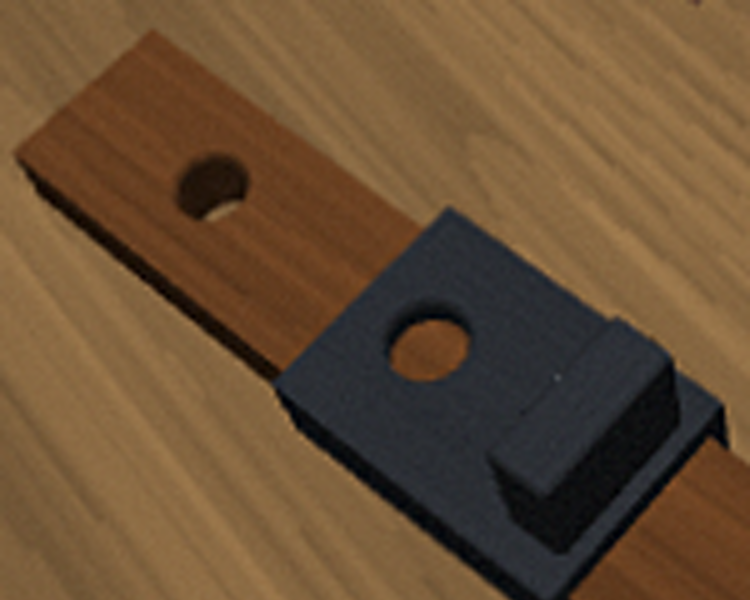

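```bash
python3 - <<'E'
from h import *
T=load('top0');S=load('scene0')
bt=onz(T,[(358.0,136.8)],.032)[0];bs=onz(S,[(157.2,202.0)],.032)[0]
jt=onz(T,[(303.5,148.3)],.045)[0];js=onz(S,[(200.2,232.8)],.045)[0]
print('bar',bt,bs,'jaw',jt,js)
print('dist',np.linalg.norm((bt-jt)[:2]),np.linalg.norm((bs-js)[:2]))
# hole widths check
print(onz(T,[(240+282/5,148.3),(240+357/5,148.3)],.045), onz(T,[(240+558/5,137),(240+627/5,137)],.032))
# bar axis from far edge (top): zoom corners
e=onz(T,[(240+380/5-.4,105+125/5-.4),(240+733/5-.4,105+38/5-.4),(240+790/5-.4,105+196/5-.4),(240+428/5-.4,105+288/5-.4)],.032);print(e);d=e[1]-e[0];print('edge dir',np.degrees(np.arctan2(d[1],d[0])),np.linalg.norm(e[2]-e[1]))
d=e[2]-e[3];print(np.degrees(np.arctan2(d[1],d[0])))
print('free end mid',(e[1]+e[2])/2)
d=bt-jt;print(np.degrees(np.arctan2(d[1],d[0])));d=bs-js;print(np.degrees(np.arctan2(d[1],d[0])))
# grey masks
for n,s in(('T',T),('S',S)):
    hsv=cv2.cvtColor(s['pixels'],cv2.COLOR_RGB2HSV)
    x0,y0,x1,y1=(215,230,330,285) if n=='T' else (265,145,375,250)
    m=((hsv[...,1]<45)&(hsv[...,2]>60)).astype('uint8');k=np.zeros_like(m);k[y0:y1,x0:x1]=1;m*=k
    cs,_=cv2.findContours(m,cv2.RETR_EXTERNAL,cv2.CHAIN_APPROX_NONE)
    for c in cs:
        if cv2.contourArea(c)>80: print(n,cv2.boundingRect(c),cv2.contourArea(c),cv2.fitEllipse(c))
    i=s['pixels'][y0:y1,x0:x1,::-1];cv2.imwrite(f'pics/p{n}.png',cv2.resize(i,None,fx=5,fy=5,interpolation=cv2.INTER_CUBIC))
E
```

```text
bar [ 0.66602726 -0.16085227  0.032     ] [ 0.66557737 -0.16032698  0.032     ] jaw [ 0.64588161 -0.05176666  0.045     ] [ 0.64655278 -0.05160561  0.045     ]
dist 0.11093024348413025 0.11037333134147015
[[ 0.64698598 -0.03848363  0.045     ]
 [ 0.64465826 -0.06655637  0.045     ]] [[ 0.66659511 -0.14838758  0.032     ]
 [ 0.66448536 -0.17516555  0.032     ]]
[[ 0.68754119 -0.08059891  0.032     ]
 [ 0.71355255 -0.22401719  0.032     ]
 [ 0.64563564 -0.23575467  0.032     ]
 [ 0.61960844 -0.09141632  0.032     ]]
edge dir -79.72017063656037 0.06892369736210029
-79.77822698580196
free end mid [ 0.6795941  -0.22988593  0.032     ]
-79.53665204810383
-80.07459920475912
T (229, 243, 26, 27) 517.0 ((241.35780334472656, 256.1688232421875), (25.4716854095459, 25.926713943481445), 176.75582885742188)
T (287, 238, 26, 26) 510.5 ((299.46417236328125, 250.38922119140625), (25.36455726623535, 25.691701889038086), 141.47250366210938)
S (326, 195, 28, 25) 498.0 ((339.41729736328125, 207.14984130859375), (24.274919509887695, 26.34513282775879), 103.49554443359375)
S (285, 163, 25, 20) 214.5 ((296.9326477050781, 172.17010498046875), (19.57174301147461, 23.305927276611328), 90.96891784667969)
S (291, 153, 14, 12) 106.0 ((297.6974182128906, 158.34718322753906), (10.438838958740234, 13.206698417663574), 88.80133056640625)
```

View pics/pT.png

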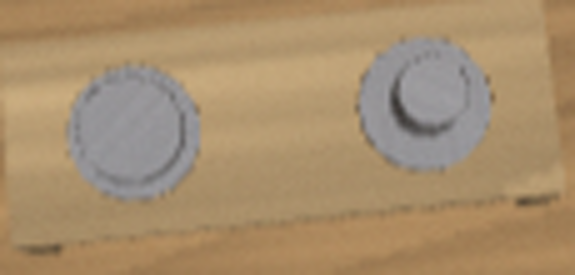

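View pics/pS.png

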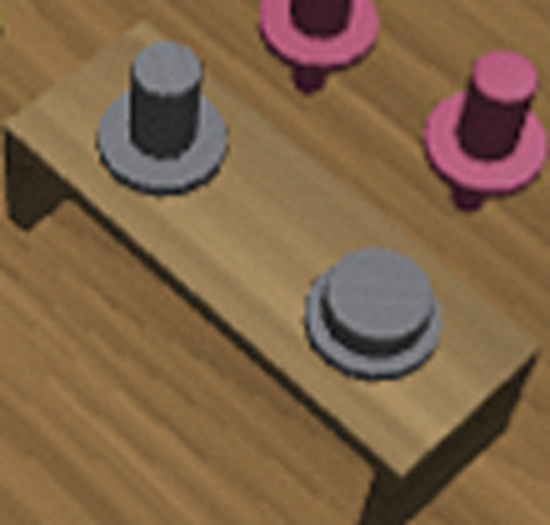

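```bash
cat >> h.py <<'E'
from scipy.spatial.transform import Rotation as R
A=np.radians(100.2); u=np.array([np.cos(A),np.sin(A),0]); v=np.array([-u[1],u[0],0])
def go(target,ydir):
    o=manip.observe(); r=R.from_rotvec(o['tool_rot']).as_matrix()
    y=np.array(ydir,float)
    best=[]
    for sg in(1,-1):
        z=np.array([0,0,-1.]);M=np.c_[np.cross(sg*y,z),sg*y,z]
        best.append(R.from_matrix(r.T@M).as_rotvec(degrees=True))
    print('shift',np.round(r.T@(np.array(target)-o['tcp_pos'])*1000,1),'turns',[b.round(1) for b in best],'q',o['joint_positions'].round(2),'tcp',o['tcp_pos'].round(4),'F',o['ft_force'].round(1),'op',round(o['opening'],4),'t',round(o['t'],2))
E
python3 - <<'E'
from h import *
T=load('top0');S=load('scene0')
print('grip top',onz(T,[(301.4,247.6)],.104),onz(S,[(297.7,158.3)],.104))
g=onz(T,[(301.4,247.6)],.104)[0]
print('collar T centre',onz(T,[(299.46,250.39)],.065))
# two-view triangulation
o1,r1=ray(T,[(301.4,247.6)]);o2,r2=ray(S,[(297.7,158.3)])
a=np.linalg.lstsq(np.c_[r1[0],-r2[0]],o2-o1,rcond=None)[0];print('tri',o1+r1[0]*a[0],o2+r2[0]*a[1])
print('stub top',onz(T,[(240.5,255.4)],.08),'pink tops',onz(T,[(361,237),(313,305),(264,312)],.08))
jaw=np.array([.6462,-.0517,0]);pl=jaw+.075*u;print('plate',pl,proj(T,[pl+[0,0,.095]]),proj(S,[pl+[0,0,.095]]))
go([pl[0],pl[1],.16],u)
E
```

```text
grip top [[ 0.45362292 -0.02449557  0.104     ]] [[ 0.45365863 -0.02411462  0.104     ]]
collar T centre [[ 0.45367601 -0.02380343  0.065     ]]
tri [ 0.45365272 -0.02451587  0.1037438 ] [ 0.45349034 -0.02427374  0.10370573]
stub top [[0.4519994  0.07604063 0.08      ]] pink tops [[ 0.46556761 -0.12860164  0.08      ]
 [ 0.36151279 -0.03599109  0.08      ]
 [ 0.35730554  0.04422778  0.08      ]]
plate [0.63291864 0.02211467 0.        ] [[264.0307038  147.83156351]] [[231.11408366 244.94198606]]
shift [-591.1 -321.7   70.9] turns [array([ -0.1,  -0. , -29.3]), array([-1.000e-01,  1.000e-01,  1.507e+02])] q [ 1.04  0.26  1.54  0.    1.35 -0.2 ] tcp [0.1794 0.5194 0.2306] F [0.1 0.2 0.3] op 0.0856 t 0.1
```

Emit:
send_rows(moves=[[[-591,-322,60],[0,0,-29.3]],[[-591,-322,60],[0,0,-29.3]],[[-591,-322,60],[0,0,-29.3]],[[-591,-322,60],[0,0,-29.3]],[[-591,-322,60],[0,0,-29.3]],[[-591,-322,60],[0,0,-29.3]],[[-591,-322,60],[0,0,-29.3]],[[-591,-322,60],[0,0,-29.3]],[[-591,-322,60],[0,0,-29.3]],[[-591,-322,60],[0,0,-29.3]],[[-591,-322,60],[0,0,-29.3]],[[-591,-322,60],[0,0,-29.3]],[[-591,-322,60],[0,0,-29.3]],[[-591,-322,60],[0,0,-29.3]],[[-591,-322,60],[0,0,-29.3]],[[-591,-322,60],[0,0,-29.3]],[[-591,-322,60],[0,0,-29.3]],[[-591,-322,60],[0,0,-29.3]],[[-591,-322,60],[0,0,-29.3]],[[-591,-322,60],[0,0,-29.3]]], jaw=1)

```text
t: 1.77
tcp_pos: [0.6322, 0.0229, 0.1706]
tool_rot: [0.279, -3.127, -0.001]
ft_force: [0.8, 0.1, -0.7]
opening: 0.0853
```

```bash
python3 - <<'E'
from h import *
go([.6329,.0221,.06],u)
E
```

```text
shift [ -0.8  -1.  110.6] turns [array([ 0.1, -0.1,  0. ]), array([ 2.0e-01,  1.0e-01, -1.8e+02])] q [-0.14  0.45  1.41  0.    1.29 -1.89] tcp [0.6322 0.0229 0.1706] F [ 0.8  0.1 -0.7] op 0.0853 t 1.77
```

Emit:
send_rows(moves=[[[-1,-1,30],[0,0,0]],[[-1,-1,60],[0,0,0]],[[-1,-1,85],[0,0,0]],[[-1,-1,100],[0,0,0]],[[-1,-1,110],[0,0,0]],[[-1,-1,110],[0,0,0]],[[-1,-1,110],[0,0,0]]])

```text
t: 2.35
tcp_pos: [0.6339, 0.0226, 0.0618]
tool_rot: [0.282, -3.129, -0.0]
ft_force: [0.9, -0.3, 0.1]
opening: 0.0854
```

Emit:
send_rows(moves=[[[0,0,0],[0,0,0]],[[0,0,0],[0,0,0]],[[0,0,0],[0,0,0]],[[0,0,0],[0,0,0]],[[0,0,0],[0,0,0]],[[0,0,0],[0,0,0]],[[0,0,0],[0,0,0]],[[0,0,0],[0,0,0]],[[0,0,0],[0,0,0]],[[0,0,0],[0,0,0]]], jaw=-1, grip_force=40)

```text
t: 3.18
tcp_pos: [0.6345, 0.0216, 0.0621]
tool_rot: [-0.28, 3.128, -0.0]
ft_force: [-2.2, 0.4, 5.3]
opening: 0.0237
```

```bash
python3 - <<'E'
from h import *
go([.6329,.0221,.06],u)
bar=np.array([.6658,-.1606,0]);jaw=np.array([.6462,-.0517,0]);print((jaw-bar)@u,(jaw-bar)@v)
o=manip.observe();r=R.from_rotvec(o['tool_rot']).as_matrix();print(r.T@(-u*110.6))
T=snap('top','top1')
E
```

```text
shift [1.5 0.7 2.1] turns [array([-0. ,  0.1,  0. ]), array([-1.0e-01, -0.0e+00, -1.8e+02])] q [-0.14  0.56  1.52  0.    1.06 -1.89] tcp [0.6345 0.0216 0.0621] F [-2.2  0.4  5.3] op 0.0237 t 3.18
0.11064976261811428 5.705695394476323e-06
[ 4.14072172e-02 -1.10599991e+02  1.69142838e-02]
```

View pics/top1.png

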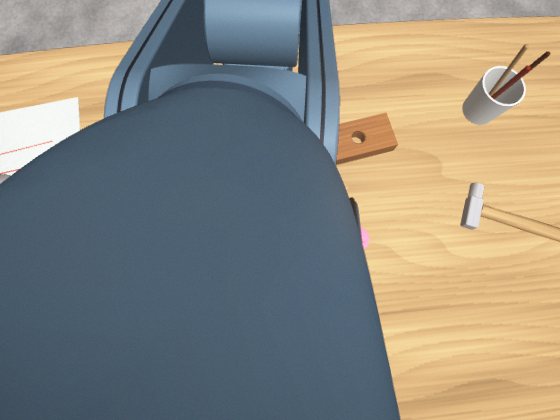

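The top view is covered by the arm; only the bar end and its hole at (358,137) show. The plate is gripped at 23.7 mm (24 expected). Now sliding the jaw.

Emit:
send_rows(moves=[[[0,-4,0],[0,0,0]],[[0,-10,0],[0,0,0]],[[0,-18,0],[0,0,0]],[[0,-27,0],[0,0,0]],[[0,-36,0],[0,0,0]],[[0,-45,0],[0,0,0]],[[0,-54,0],[0,0,0]],[[0,-63,0],[0,0,0]],[[0,-72,0],[0,0,0]],[[0,-81,0],[0,0,0]],[[0,-90,0],[0,0,0]],[[0,-98,0],[0,0,0]],[[0,-105,0],[0,0,0]],[[0,-109,0],[0,0,0]],[[0,-110.5,0],[0,0,0]],[[0,-110.5,0],[0,0,0]],[[0,-110.5,0],[0,0,0]]])

```text
t: 4.65
tcp_pos: [0.6539, -0.0874, 0.062]
tool_rot: [-0.28, 3.129, -0.001]
ft_force: [-2.0, -0.4, 6.3]
opening: 0.0236
```

```bash
python3 - <<'E'
from h import *
bar=np.array([.6658,-.1606,0]);p=bar+.075*u
go([*p[:2],.062],u); snap('scene','scene2')
E
```

```text
shift [1.3 0.9 0. ] turns [array([-0.,  0.,  0.]), array([  -0.,   -0., -180.])] q [-0.3   0.59  1.45 -0.    1.1  -2.05] tcp [ 0.6539 -0.0874  0.062 ] F [-2.  -0.4  6.3] op 0.0236 t 4.65
```

View pics/scene2.png

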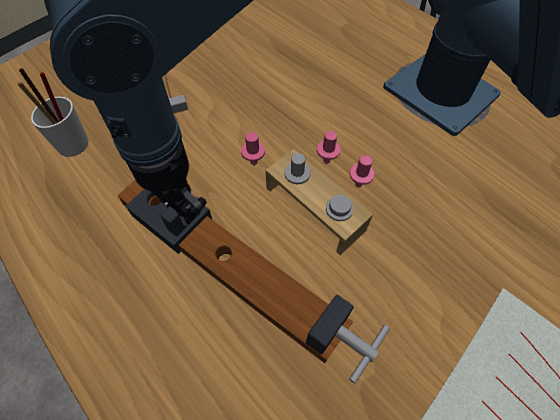

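The jaw has slid toward the free end and the second hole is now exposed at (223,254). Next: release, rise and check alignment.

Emit:
send_rows(moves=[[[0,0,0],[0,0,0]],[[0,0,0],[0,0,0]],[[0,0,0],[0,0,0]],[[0,0,0],[0,0,0]],[[0,0,0],[0,0,0]],[[0,0,0],[0,0,0]],[[0,0,0],[0,0,0]],[[0,0,-20],[0,0,0]],[[0,0,-50],[0,0,0]],[[0,0,-85],[0,0,0]],[[0,0,-120],[0,0,0]],[[0,0,-120],[0,0,0]]], jaw=1)

```text
t: 5.7
tcp_pos: [0.6578, -0.0882, 0.1901]
tool_rot: [-0.279, 3.116, -0.008]
ft_force: [1.2, -0.1, 1.1]
opening: 0.0858
```

```bash
python3 - <<'E'
from h import *
go([.4536,-.0243,.18],v)
E
```

```text
shift [189.7  99.2   7.1] turns [array([ -0.8,   0.3, -90. ]), array([ 0.3,  0.8, 90. ])] q [-0.3   0.48  1.31  0.    1.34 -2.05] tcp [ 0.6578 -0.0882  0.1901] F [ 1.2 -0.1  1.1] op 0.0858 t 5.7
```

Emit:
send_rows(moves=[[[189,99,5],[0,0,90]],[[189,99,5],[0,0,90]],[[189,99,5],[0,0,90]],[[189,99,5],[0,0,90]],[[189,99,5],[0,0,90]],[[189,99,5],[0,0,90]],[[189,99,5],[0,0,90]],[[189,99,5],[0,0,90]],[[189,99,5],[0,0,90]],[[189,99,5],[0,0,90]],[[189,99,5],[0,0,90]],[[189,99,5],[0,0,90]],[[189,99,5],[0,0,90]],[[189,99,5],[0,0,90]],[[189,99,5],[0,0,90]],[[189,99,5],[0,0,90]]])

```text
t: 7.03
tcp_pos: [0.4503, -0.0233, 0.1763]
tool_rot: [2.012, 2.413, 0.0]
ft_force: [0.8, -0.9, 0.2]
opening: 0.0855
```

```bash
python3 - <<'E'
from h import *
go([.4536,-.0243,.074],v)
s=snap('scene','scene3');snap('top','top3')
cv2.imwrite('pics/z3.png',cv2.resize(s['pixels'][150:270,110:260,::-1],None,fx=5,fy=5,interpolation=cv2.INTER_CUBIC))
E
```

```text
shift [ -1.6   3.1 102.3] turns [array([  -0. ,    0. , -179.8]), array([0. , 0. , 0.2])] q [-0.3   0.13  1.84 -0.    1.17 -0.48] tcp [ 0.4503 -0.0233  0.1763] F [ 0.8 -0.9  0.2] op 0.0855 t 7.03
```

View pics/z3.png

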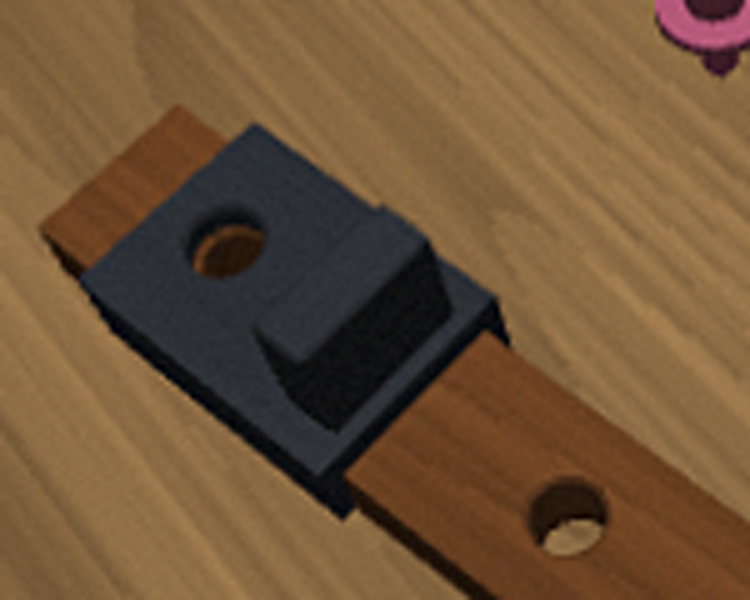

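View pics/top3.png

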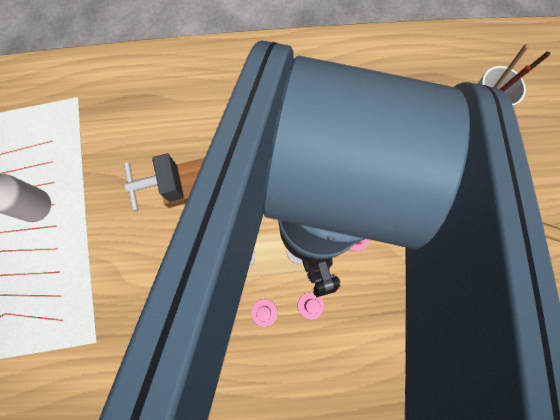

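```bash
python3 - <<'E'
from h import *
S=load('scene3');bar=np.array([.6658,-.1606,0])
j=onz(S,[(154.6,198.0)],.045)[0];print(j,'along',(j-bar)@u*1e3,'across',(j-bar)@v*1e3,proj(S,[bar+[0,0,.045]]))
E
```

```text
[ 0.66627703 -0.16129025  0.045     ] along -0.7638178254830394 across -0.34725662514535394 [[155.03647361 198.09193422]]
```

Jaw hole measures 0.8 mm from the bar hole along the bar and 0.3 mm across, so it's aligned. Now the pin.

Emit:
send_rows(moves=[[[-1.5,3,20],[0,0,0]],[[-1.5,3,45],[0,0,0]],[[-1.5,3,70],[0,0,0]],[[-1.5,3,90],[0,0,0]],[[-1.5,3,100],[0,0,0]],[[-1.5,3,104],[0,0,0]],[[-1.5,3,104],[0,0,0]],[[-1.5,3,104],[0,0,0]]])

```text
t: 7.8
tcp_pos: [0.4539, -0.0243, 0.0727]
tool_rot: [2.014, 2.411, 0.0]
ft_force: [0.4, 0.8, -0.1]
opening: 0.0857
```

```bash
python3 - <<'E'
from h import *
go([.4536,-.0243,.072],v)
s=snap('scene','scene4')
cv2.imwrite('pics/z4.png',cv2.resize(s['pixels'][110:230,230:380,::-1],None,fx=5,fy=5,interpolation=cv2.INTER_CUBIC))
E
```

```text
shift [ 0.1 -0.3  0.7] turns [array([  -0. ,    0. , -179.9]), array([0. , 0. , 0.1])] q [-0.3   0.27  1.97 -0.    0.91 -0.48] tcp [ 0.4539 -0.0243  0.0727] F [ 0.4  0.8 -0.1] op 0.0857 t 7.8
```

View pics/z4.png

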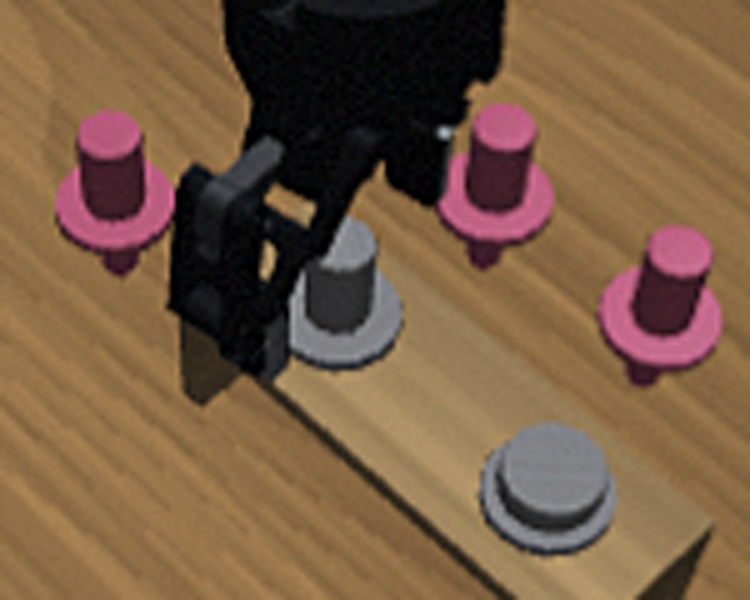

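The open fingers straddle the grey pin, at about (298,165) in the full image. Closing and lifting.

Emit:
send_rows(moves=[[[0,0,0],[0,0,0]],[[0,0,0],[0,0,0]],[[0,0,0],[0,0,0]],[[0,0,0],[0,0,0]],[[0,0,0],[0,0,0]],[[0,0,0],[0,0,0]],[[0,0,0],[0,0,0]],[[0,0,0],[0,0,0]],[[0,0,0],[0,0,0]],[[0,0,0],[0,0,0]],[[0,0,0],[0,0,0]]], jaw=-1, grip_force=60)

```text
t: 8.77
tcp_pos: [0.4536, -0.0243, 0.0728]
tool_rot: [2.014, 2.41, 0.0]
ft_force: [-1.4, 0.2, 5.5]
opening: 0.0222
```

Emit:
send_rows(moves=[[[0,0,-5],[0,0,0]],[[0,0,-15],[0,0,0]],[[0,0,-30],[0,0,0]],[[0,0,-50],[0,0,0]],[[0,0,-75],[0,0,0]],[[0,0,-95],[0,0,0]],[[0,0,-105],[0,0,0]],[[0,0,-105],[0,0,0]],[[0,0,-105],[0,0,0]]])

```text
t: 9.52
tcp_pos: [0.4534, -0.0242, 0.1773]
tool_rot: [2.014, 2.41, 0.0]
ft_force: [0.1, 0.5, -2.6]
opening: 0.0223
```

```bash
python3 - <<'E'
from h import *
go([.6661,-.1610,.177],v)
s=snap('scene','scene5')
cv2.imwrite('pics/z5.png',cv2.resize(s['pixels'][90:210,230:380,::-1],None,fx=5,fy=5,interpolation=cv2.INTER_CUBIC))
E
```

```text
shift [-172.4  185.     0.5] turns [array([  -0.,    0., -180.]), array([0., 0., 0.])] q [-0.3   0.13  1.83  0.    1.17 -0.48] tcp [ 0.4534 -0.0242  0.1773] F [ 0.1  0.5 -2.6] op 0.0223 t 9.52
```

View pics/z5.png

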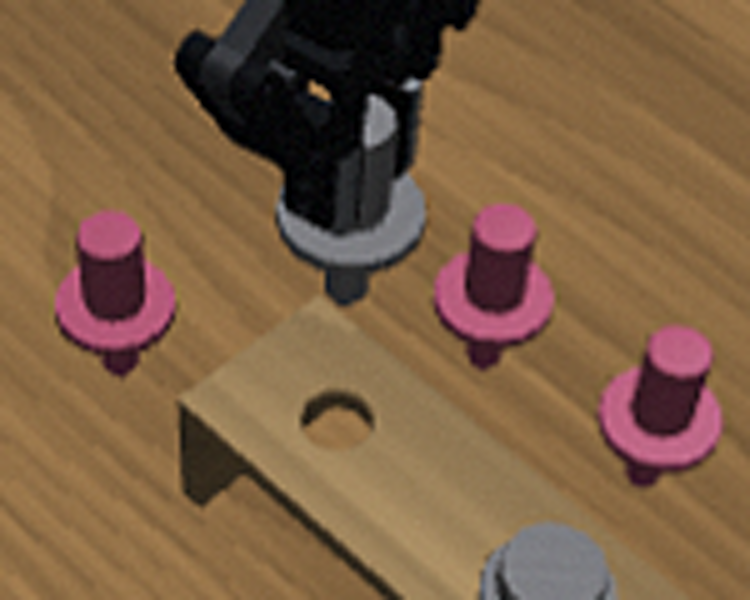

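The pin is out of the rack, held upright with its collar below the fingers. Carrying it over the jaw hole.

Emit:
send_rows(moves=[[[-8,9,0],[0,0,0]],[[-22,24,0],[0,0,0]],[[-38,41,0],[0,0,0]],[[-55,59,0],[0,0,0]],[[-72,77,0],[0,0,0]],[[-89,95,0],[0,0,0]],[[-106,114,0],[0,0,0]],[[-123,132,0],[0,0,0]],[[-140,150,0],[0,0,0]],[[-155,166,0],[0,0,0]],[[-166,178,0],[0,0,0]],[[-172,185,0],[0,0,0]],[[-172,185,0],[0,0,0]],[[-172,185,0],[0,0,0]],[[-172,185,0],[0,0,0]]])

```text
t: 10.82
tcp_pos: [0.6654, -0.1603, 0.1759]
tool_rot: [-2.013, -2.409, 0.001]
ft_force: [1.0, -1.0, -2.0]
opening: 0.0227
```

```bash
python3 - <<'E'
from h import *
S=load('scene5');print('tip expected',(proj(S,[[.4534,-.0242,.1265]])-[230,90]+.4)*5)
go([.6661,-.1610,.12],v)
s=snap('scene','scene6')
cv2.imwrite('pics/z6.png',cv2.resize(s['pixels'][100:220,90:240,::-1],None,fx=5,fy=5,interpolation=cv2.INTER_CUBIC))
t=manip.observe()['tcp_pos'];print((proj(s,[t-[0,0,.0508]])-[90,100]+.4)*5)
E
```

```text
tip expected [[343.73830144 299.83513542]]
shift [-0.9  0.7 55.9] turns [array([ 1.0e-01, -2.0e-01, -1.8e+02]), array([-0.1, -0.1,  0. ])] q [-0.4   0.54  1.25  0.    1.36 -0.58] tcp [ 0.6654 -0.1603  0.1759] F [ 1. -1. -2.] op 0.0227 t 10.82
[[260.44590729 356.62420638]]
```

View pics/z6.png

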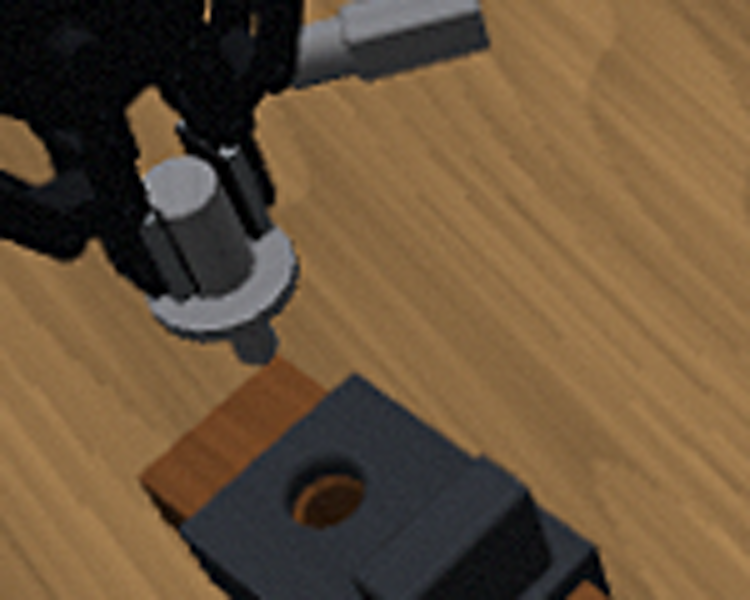

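Tip at zoom (258,358), predicted (260,357), so the pin is upright and where expected. Lowering.

Emit:
send_rows(moves=[[[-1,0.5,10],[0,0,0]],[[-1,0.5,25],[0,0,0]],[[-1,0.5,42],[0,0,0]],[[-1,0.5,56],[0,0,0]],[[-1,0.5,66],[0,0,0]],[[-1,0.5,70],[0,0,0]],[[-1,0.5,70],[0,0,0]],[[-1,0.5,70],[0,0,0]]])

```text
t: 11.53
tcp_pos: [0.6669, -0.1615, 0.1077]
tool_rot: [2.014, 2.41, 0.0]
ft_force: [0.1, 0.6, -2.3]
opening: 0.0225
```

```bash
python3 - <<'E'
from h import *
go([.6661,-.1610,.0585],v)
E
```

```text
shift [ 0.6 -0.8 49.2] turns [array([  -0.,    0., -180.]), array([0., 0., 0.])] q [-0.4   0.59  1.33 -0.    1.22 -0.58] tcp [ 0.6669 -0.1615  0.1077] F [ 0.1  0.6 -2.3] op 0.0225 t 11.53
```

Emit:
send_rows(moves=[[[0.5,-0.5,5],[0,0,0]],[[0.5,-0.5,10],[0,0,0]],[[0.5,-0.5,15],[0,0,0]],[[0.5,-0.5,20],[0,0,0]],[[0.5,-0.5,25],[0,0,0]],[[0.5,-0.5,30],[0,0,0]],[[0.5,-0.5,34],[0,0,0]],[[0.5,-0.5,38],[0,0,0]],[[0.5,-0.5,40],[0,0,0]],[[0.5,-0.5,40],[0,0,0]]])

```text
t: 12.37
tcp_pos: [0.6658, -0.161, 0.0665]
tool_rot: [-2.014, -2.41, 0.001]
ft_force: [0.3, -1.1, -2.2]
opening: 0.0222
```

```bash
python3 - <<'E'
from h import *
go([.6661,-.1610,.0585],v)
s=snap('scene','scene7')
cv2.imwrite('pics/z7.png',cv2.resize(s['pixels'][120:240,90:240,::-1],None,fx=5,fy=5,interpolation=cv2.INTER_CUBIC))
E
```

```text
shift [-0.1  0.3  8. ] turns [array([ 1.0e-01, -1.0e-01, -1.8e+02]), array([-0.1, -0. ,  0. ])] q [-0.4   0.63  1.37 -0.    1.14 -0.58] tcp [ 0.6658 -0.161   0.0665] F [ 0.3 -1.1 -2.2] op 0.0222 t 12.37
```

View pics/z7.png

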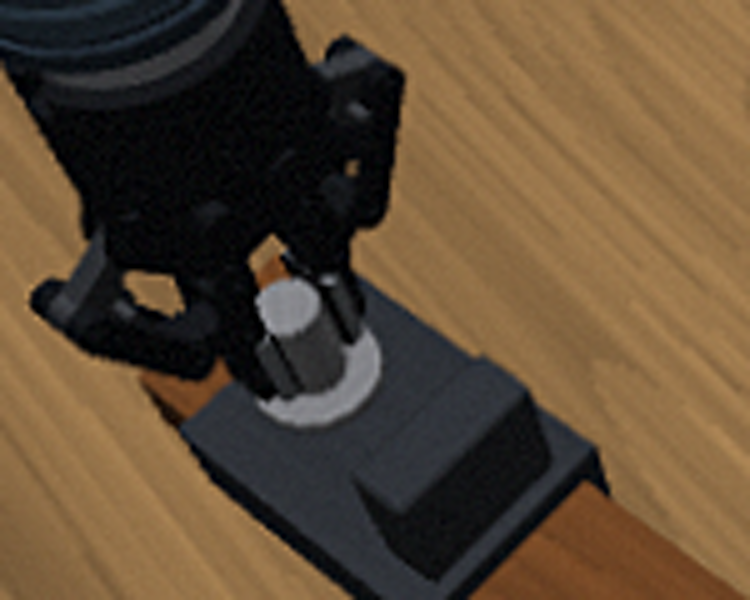

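The shank is inside both holes with no contact force; the collar is about 8 mm above the jaw. Lowering to contact.

Emit:
send_rows(moves=[[[0,0,2],[0,0,0]],[[0,0,4],[0,0,0]],[[0,0,6],[0,0,0]],[[0,0,7],[0,0,0]],[[0,0,8],[0,0,0]],[[0,0,8],[0,0,0]],[[0,0,8],[0,0,0]]])

```text
t: 13.0
tcp_pos: [0.6661, -0.1611, 0.0592]
tool_rot: [-2.014, -2.411, 0.0]
ft_force: [-0.7, 0.4, -2.6]
opening: 0.0228
```

Emit:
send_rows(moves=[[[0,0,0.7],[0,0,0]],[[0,0,1],[0,0,0]],[[0,0,1],[0,0,0]],[[0,0,1],[0,0,0]]])

```text
t: 13.33
tcp_pos: [0.6662, -0.1611, 0.0583]
tool_rot: [-2.015, -2.411, -0.0]
ft_force: [0.0, 0.8, -1.5]
opening: 0.0224
```

Emit:
send_rows(moves=[[[0,0,0.5],[0,0,0]],[[0,0,1],[0,0,0]],[[0,0,1],[0,0,0]],[[0,0,1],[0,0,0]]])

```text
t: 13.67
tcp_pos: [0.6663, -0.1611, 0.0579]
tool_rot: [2.014, 2.41, 0.0]
ft_force: [-1.0, 1.3, 0.7]
opening: 0.0222
```

Contact: the vertical force went from -2.5 N to +0.7 N at the expected height. Releasing and withdrawing.

Emit:
send_rows(moves=[[[0,0,0],[0,0,0]],[[0,0,0],[0,0,0]],[[0,0,0],[0,0,0]],[[0,0,0],[0,0,0]],[[0,0,0],[0,0,0]],[[0,0,0],[0,0,0]],[[0,0,0],[0,0,0]],[[0,0,0],[0,0,0]],[[0,0,-10],[0,0,0]],[[0,0,-30],[0,0,0]],[[0,0,-60],[0,0,0]],[[0,0,-95],[0,0,0]],[[0,0,-130],[0,0,0]],[[0,0,-150],[0,0,0]],[[0,0,-150],[0,0,0]]], jaw=1)

```text
t: 14.92
tcp_pos: [0.6689, -0.1622, 0.2152]
tool_rot: [2.007, 2.402, 0.005]
ft_force: [0.7, 0.1, 2.1]
opening: 0.0853
```

Emit:
send_rows(moves=[[[30,-30,0],[0,0,0]],[[60,-60,0],[0,0,0]],[[90,-90,0],[0,0,0]],[[120,-120,0],[0,0,0]],[[150,-150,0],[0,0,0]],[[170,-170,0],[0,0,0]],[[180,-180,0],[0,0,0]],[[180,-180,0],[0,0,0]],[[180,-180,0],[0,0,0]]])

```text
t: 15.67
tcp_pos: [0.4569, -0.0157, 0.2078]
tool_rot: [2.012, 2.411, 0.001]
ft_force: [0.1, -0.4, 0.4]
opening: 0.0858
```

```bash
python3 - <<'E'
from h import *
s=snap('scene','scene8');o=manip.observe();print(o['t'],o['tcp_pos'],o['ft_force'])
cv2.imwrite('pics/z8.png',cv2.resize(s['pixels'][120:240,90:240,::-1],None,fx=5,fy=5,interpolation=cv2.INTER_CUBIC))
b=np.array([.6662,-.161,0])
print('predicted zoom grip top, collar top',[((proj(s,[b+[0,0,z]])[0]-[90,120]+.4)*5).round(0) for z in(.089,.051)])
E
```

```text
15.7167 [ 0.45773909 -0.01624343  0.20774766] [ 0.12564795 -0.35580516  0.2518925 ]
predicted zoom grip top, collar top [array([290., 322.]), array([321., 383.])]
```

View pics/z8.png

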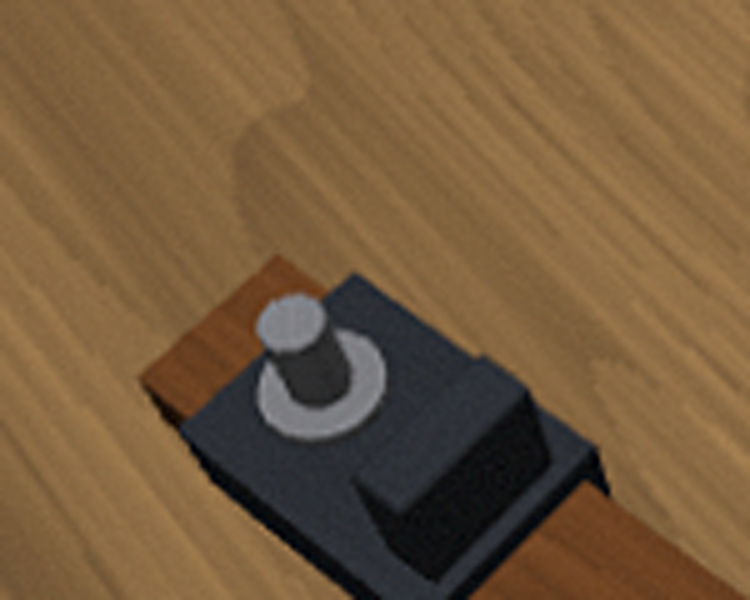

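View pics/scene8.png

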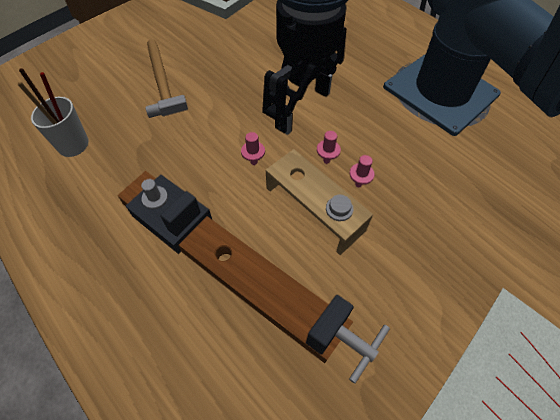

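The pin is seated with its collar flat on the jaw: grip top at zoom (291,323), predicted (290,322). The stub is still in the rack at (340,207), and the gripper is clear of everything. Handing in.

```bash
python3 -c "
from cell import manip
print(manip.job_done())"
```

```text
the job is handed in; nothing more can be done
None
```

The cramp is open and the long pin is seated through both holes. I handed the job in at about 15.7 s of the 61 s allowed.

- **Jaw:** I gripped its upright plate and slid it about 110 mm towards the bar's free end. In the picture taken afterwards its hole was within 0.8 mm of the bar's outermost hole along the bar and 0.3 mm across.
- **Pin:** I took the long grey pin from the rack and lowered it through both holes. I kept hold of it until the vertical force showed the collar touching the jaw, at the expected height, then let go.
- **Final check:** The last picture shows the collar flat on the jaw and the top of the grip within a pixel of where a fully seated pin should be. The stub is still in the rack, the pink look-alikes are untouched and the gripper is clear.

No check failed. One reading was slightly off: the fingers closed to 22 to 23 mm on the 24 mm grip. The pin stayed upright in the fingers and went in without side force. The top camera was blocked by the arm for most of the work, so the later checks rest on the scene camera alone.

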